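# Index the mount-board cutting arm one hole

## Task

On the angle board, hook a fingertip under the red pull loop, lift the spring pin out of its hole, swing the blue arm one hole over to the hole beside the orange dot, and let the pin drop fully home there. Hook the loop gently, do not pinch it, do not swing the arm the wrong way or on past that hole, and leave the mug, jar, glue bottle and foam brush where they stand.

Things in the scene. Friction and masses are not known exactly. Their poses are not given: they have to be found in the camera images.
- board: angle board, fixed flat: plywood base 420 (x) by 360 (y) by 15 mm, on it an aluminium disc r 170 mm, top 27 mm up. Origin: on the arm's pivot axis at table height; +x away from the robot, +y to the left, z up. Five pin holes in the disc, 13 mm wide, on a circle r 150 mm about the pivot, 15 degrees (39 mm) apart; the middle one, straight along +x, holds the pin at the start.
- swing (a joint): angle of the blue arm, rad: 0 at the start in the middle hole; positive swings the pin end to the board's +y (left). Holes at -0.524, -0.262, 0, 0.262, 0.524; the arm stops at +-0.6. Play in a hole about 0.01. With the pin out it turns with light friction (0.5 N at the pin) and stays where it is left; the pin, when down, locks it.
- pivot (a point): top centre of the black cap (r 24 mm) on the arm's pivot axis, 49 mm above the table. The blue arm is a flat bar 44 mm wide, top 37 mm above the table, reaching 172 mm from the pivot to the pin end and 163 mm the other way
- pin (a joint): height of the spring pin (10 mm, round end) in the arm, m: 0 fully down in a hole, 0.010 standing on the disc between holes, 0.024 upper stop. It moves only vertically. Pulling it up takes 4 N at 0, 5 N at 0.010, 6.7 N at the stop. Let down within about 4 mm of a hole, it slips in by itself and centres the arm.
- loop_top (a point): centre of the flat top bar (38 mm long, 7 mm round) of the red pull loop, 107 mm above the table with the pin down; rises and swings with the pin. x axis: level, along the arm outward from the pivot to the pin; z up. It lies 177 mm from the pivot axis: the loop stands on the pin (150 mm from the pivot, foot 60 mm up) and leans 30 degrees from vertical away from the pivot.
- loop_mid (a point): middle of the loop's opening, 26 mm below loop_top down its slope, 84 mm above the table with the pin down; same axes. Clear inside: 53 mm wide across the arm, 47 mm along the slope. It opens up and towards the pivot and robot: a finger tilted 30 to 60 degrees from vertical passes through pointing down and outward (+x), to lift the top bar from below. Under it is only the arm's top, 37 mm up.
- orange_dot (a point): the orange dot: fixed disc 26 mm across, 3 mm thick (top centre), on the plywood 189 mm from the pivot, just outside the hole to use: the first hole either to the left or to the right of the start hole
- white_dot (a point): the white dot, the same size, beside the first hole on the other side: not the one to use
- mug_mid (a point): white mug, r 40 mm, 90 mm tall with a handle, loose; point half-way up its axis. Leave it
- jar_mid (a point): dark blue jar with steel lid, r 30 mm, 75 mm tall, loose; point half-way up its axis. Leave it
- glue_mid (a point): white glue bottle with red cap, r 26 mm, 150 mm tall, loose; point half-way up its axis. Leave it
- foam_brush_mid (a point): foam brush lying flat, black foam 70 by 50 by 24 mm with a wooden handle to its -x, 180 mm long in all, loose; point in the foam near its root, 12 mm up. Leave it

How it is judged:
On the way, in this order (a step that is already met when the one before it is completed fails the run):
1. the pin is lifted clear of its hole while the arm still stands at that hole (value of joint pin above 0.0105 m and value of joint swing between -0.1 and 0.1 rad), for 0.05 s.
2. the arm is swung over to the hole beside the orange dot (((y of orange_dot in the frame of board above 0 m and value of joint swing above 0.2118 rad) or (y of orange_dot in the frame of board below 0 m and value of joint swing below -0.2118 rad))), for 0.05 s.
At the end, for the whole second after the job is handed in: The pin is fully down (within 2 mm) in the hole beside the orange dot, the arm within 0.025 rad of that hole and at rest, and the mug, jar, glue bottle and foam brush are within 20 mm of where they stood (value of joint pin below 0.002 m and ((y of orange_dot in the frame of board above 0 m and value of joint swing between 0.2368 and 0.2868 rad) or (y of orange_dot in the frame of board below 0 m and value of joint swing between -0.2868 and -0.2368 rad)) and velocity of joint swing between -0.05 and 0.05 rad/s and distance of each of mug_mid, jar_mid, glue_mid, foam_brush_mid from where it was at the start of the episode below 0.02 m); the robot touches nothing.
It fails at once if the arm is swung the wrong way, or more than half-way on to the hole after the marked one (value of joint swing above 0.4 rad or value of joint swing below -0.4 rad or (y of orange_dot in the frame of board above 0 m and value of joint swing below -0.14 rad) or (y of orange_dot in the frame of board below 0 m and value of joint swing above 0.14 rad)).
It fails at once if the loop is pinched or forced: more than 35 N between the fingers and the pin with its loop (contact force between the fingers and pin above 35 N).
It fails at once if a bystander is moved more than 20 mm or lifted (distance of any of mug_mid, jar_mid, glue_mid, foam_brush_mid from where it was at the start of the episode above 0.02 m).
It also fails if it takes over 38 s, if anything falls off the work surface, if the arm or the gripper's body presses on something with over 40 N, if the wrist force passes 120 N, or if a joint passes its speed limit or range.

## Robot

A 7-joint arm with a two-finger parallel gripper is mounted at the origin on the work surface. World frame = base frame: x ahead of the robot, y to its left, z up, the work surface at z = 0. Lengths are in m, angles in rad, forces in N, time in s.
With the tool pointing down it reaches from about 0.35 to 0.9 m from the base axis. Payload 8.1 kg.
Tool frame: the origin (TCP) lies at the very end of the fingers, on their centre line; the grasp point (between the pads) lies 19 mm behind it; z points along the fingers, y is the line along which they close (so a half turn about z gives the same grasp; the last joint's range is limited). The gripper opens to 92 mm and grips with 3 to 60 N. Pads are 19 mm wide; open, the fingers measure 130 mm over their backs; the gripper's body (75 mm by 190 mm) begins 47 mm behind the grasp point.
Start: joints at [-1.453, 0.434, 0.025, 1.573, -0.012, 1.134, -0.075], TCP at [0.137, 0.61, 0.227] pointing down, gripper open.
Joint ranges: [-2.62, 2.62], [-0.44, 2.09], [-1.27, 1.32], [0.08, 2.57], [-1.32, 4.46], [0.12, 2], [-2.74, 2.74]. Speed limits (rad/s): [2.22, 2.22, 3.01, 3.01, 3.14, 3.14, 3.14].

## Interface

Orientations are given as a rotation vector (axis times angle).
In Python, from cell import arm gives the robot as it stands.
- The arm moves only by the tool jog_arm, never from a script. Its argument "rows" is a list of rows, each a list of 3 entries, a list of its own where there are three numbers: the shift along the world's x, y, z in cm, then the turn, a rotation vector about the world's x, y, z in degrees, then the opening, from 0 (shut) to 1 (fully open). A call has 1 to 8 rows; each row is the pose to reach, as a shift and turn from the pose commanded when the call began; what a row does not reach only later rows make up. A row lasts 1/8 s, in which the tool goes at most 62.5 mm and 10.7 degrees, less where a joint would pass 70% of its speed; a pose out of reach is approached as far as the arm can. A call with a gripper value outside its range is refused whole. The fingers move at their own pace and stop on an object; "newtons" is the grip in N (left out, the last holds). Time passes only in rows, so rows that repeat a pose let the fingers close. It gives the time, the measured TCP pose, the force, the opening and the grip force at its end, in the units of the state.
- arm.observe(): the state, without advancing time (a new reading comes with each control period).
- arm.get_image(name): name is "scene" or "top" or "wrist"; returns a dict with "img" (420x560x3 uint8, red, green, blue), "depth" (420x560 float32, m along the optical axis (not along the pixel's ray), 0 where there is no reading), "fx", "fy", "cx", "cy" (pixels), "rvec" (rotation vector, rad) and "tvec" (3), from world to camera coordinates, as OpenCV has them; the wrist camera has in their place "mount" (4x4, takes a point from camera to tool coordinates, whose origin is the TCP and whose axes are the flange's). Camera axes: x right, y down, z forward; pixel columns grow to the right and rows downward; lengths in m; the calibration is good to about 2 mm. A picture is of the moment at which its call begins: read the wrist's pose just before it.
- arm.sign_off(): hands the job in; it is judged then, once.
The state is a dict: "clock": time; "joints": joint angles; "dq": joint speeds; "joint_efforts": joint torques, N m; "position": TCP position; "ee_rot": TCP orientation; "force": force on the tool from outside, world axes, zero at the start; "ft_torque": the same for the moment, N m; "width": opening from 0.0 (shut) to 1.0 (fully open); "gripper_force": force on a finger pad.
Only numpy, scipy, OpenCV 4.12 (cv2) and the standard library are available. Lean on these libraries where they do the work, as an engineer would, in place of code of your own. Each camera call takes 0.05 s, during which the arm holds its last target. There are 200 camera calls.

## Working session

There is one attempt and no reset: what is moved stays moved. The work goes in short steps, Python scripts to look and compute and a tool call to move; the robot and the scene stay as the last step left them, time stands still between calls to the robot, and variables do not carry over. Pictures are saved under pics/ and viewed, at most 10 in all, crops included, and the job is handed in when it is done.

Besides the shell and the picture viewer there is one more tool, called after "Call:" as name(argument=value, ...) on one line, values as JSON. jog_arm: Moves the arm, as the interface text tells. Its arguments: {"type":"object","properties":{"rows":{"type":"array","items":{"type":"array"}},"newtons":{"type":"number"}},"required":["rows"]}

```bash
mkdir -p pics; ls; python3 - <<'E'
from cell import arm
import cv2,numpy as np
s=arm.observe();print({k:np.round(v,3) for k,v in s.items()})
ims=[]
for n in("scene","top"):
    d=arm.get_image(n);np.savez(n+'.npz',**d)
    cv2.imwrite(f'pics/{n}.png',d['img'][:,:,::-1]);print(n,d['fx'],d['cx'],d['cy'],d['rvec'],d['tvec'])
E
```

```text
pics
{'clock': np.float64(0.0), 'joints': array([-1.453,  0.435,  0.025,  1.574, -0.012,  1.134, -0.075]), 'dq': array([-0.002,  0.002,  0.   ,  0.   , -0.   ,  0.001, -0.   ]), 'joint_efforts': array([ 1.0000e-03, -6.6788e+01,  9.8600e-01, -3.1444e+01, -6.0000e-02,
        4.3000e-02,  0.0000e+00]), 'position': array([0.137, 0.609, 0.226]), 'ee_rot': array([-3.460e-01, -3.122e+00,  2.000e-03]), 'force': array([-0.231, -0.258,  0.26 ]), 'ft_torque': array([-0.046,  0.076, -0.013]), 'gripper_force': np.float64(0.0), 'width': np.float64(0.998)}
scene 411.13169133814955 277.368702533753 213.20355184298933 [ 2.51398686  0.71536702 -0.18747458] [-0.48011811 -0.21020527  1.03255331]
top 416.10913023565047 285.5737366734627 202.35457710848047 [ 2.14889244 -2.14506624  0.08480344] [0.03798692 0.5920881  0.89273612]
```

View pics/scene.png

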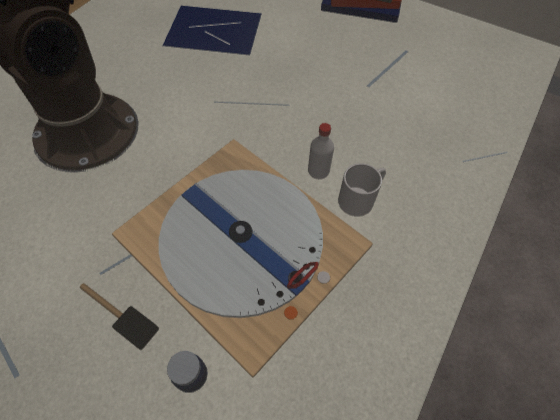

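View pics/top.png

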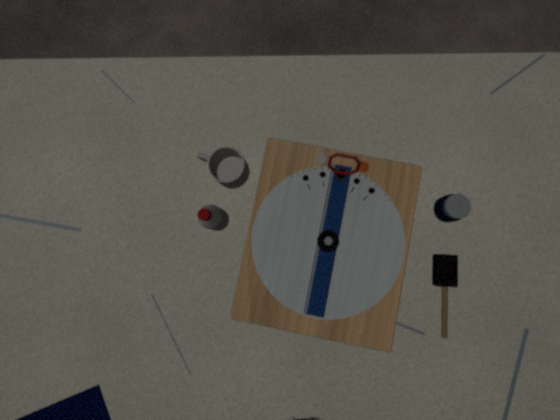

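The scene view shows the pivot cap near (240,231), the red loop near (303,275), and the orange dot at (291,313). The top view shows the cap at (328,241), loop at (344,163), orange dot at (364,167) on the right (−y) side, and white dot at (321,157). Now I'll measure them.

```bash
cat > h.py <<'E'
import numpy as np,cv2
def load(n): return dict(np.load(n+'.npz'))
def ray(d,u,v):
    R=cv2.Rodrigues(d['rvec'])[0]; return -R.T@d['tvec'], R.T@np.array([(u-d['cx'])/d['fx'],(v-d['cy'])/d['fy'],1])
def onz(d,u,v,z):
    c,r=ray(d,u,v); return c+r*(z-c[2])/r[2]
def cloud(d):
    v,u=np.mgrid[:420,:560]; z=d['depth']; R=cv2.Rodrigues(d['rvec'])[0]
    p=np.stack([(u-d['cx'])/d['fx']*z,(v-d['cy'])/d['fy']*z,z],-1); return (p-d['tvec'])@R
def blobs(m,amin=15):
    n,l,s,c=cv2.connectedComponentsWithStats(m.astype(np.uint8)); return [(s[i,4],c[i],l==i) for i in range(1,n) if s[i,4]>=amin]
E
python3 - <<'E'
from h import *
np.set_printoptions(precision=4,suppress=True)
for n in('scene','top'):
    d=load(n);hsv=cv2.cvtColor(d['img'],cv2.COLOR_RGB2HSV);P=cloud(d);H,S,V=[hsv[...,i].astype(int) for i in range(3)]
    print(n)
    for nm,m,z in(('orange',(H>=6)&(H<=14)&(S>190)&(V>90),.018),('red',((H<5)|(H>172))&(S>150)&(V>50),.1),('blue',(H>105)&(H<125)&(S>120)&(V>40),.037),('black',(V<40)&(S<120),.049)):
        for a,c,mm in blobs(m,25):
            q=P[mm];q=q[np.isfinite(q).all(1)]
            if a<4000: print(nm,a,c,onz(d,*c,z),'cloudmed',np.median(q,0),'zmax',np.percentile(q[:,2],[5,95]))
    m=((H<5)|(H>172))&(S>150)&(V>50)
    q=P[m]; q=q[(q[:,2]>.098)&(q[:,2]<.12)]; print('top bar pts',len(q),q.mean(0),q.min(0),q.max(0))
E
```

```text
scene
red 50 [324.62 127.02] [0.5391 0.2382 0.1   ] cloudmed [0.5561 0.1958 0.1488] zmax [0.1474 0.1504]
red 52 [308.4423 273.7308] [ 0.6796 -0.0838  0.1   ] cloudmed [ 0.681  -0.0895  0.1089] zmax [0.1046 0.1116]
red 35 [294.6857 275.9429] [ 0.6609 -0.1003  0.1   ] cloudmed [ 0.6547 -0.0866  0.0635] zmax [0.0615 0.0697]
blue 40 [182.05  11.45] [-0.0616  0.4729  0.037 ] cloudmed [-0.1045  0.5177 -0.002 ] zmax [-0.0049  0.0002]
blue 62 [192.6452  19.7258] [-0.0104  0.4579  0.037 ] cloudmed [-0.0501  0.498  -0.0012] zmax [-0.0037  0.0014]
blue 137 [224.2482 220.3066] [ 0.4625 -0.0472  0.037 ] cloudmed [ 0.4628 -0.0468  0.0357] zmax [0.0338 0.0377]
blue 679 [267.3976 257.8719] [ 0.5849 -0.0721  0.037 ] cloudmed [ 0.5857 -0.072   0.0358] zmax [0.0338 0.0381]
black 338 [361.7988  12.8698] [0.4016 0.736  0.049 ] cloudmed [0.387  0.7905 0.0133] zmax [0.0049 0.0219]
black 67 [108.4478  99.6866] [0.024  0.0779 0.049 ] cloudmed [0.0038 0.0894 0.0307] zmax [0.0157 0.0828]
black 1559 [ 77.635  132.7858] [ 0.0392 -0.0403  0.049 ] cloudmed [ 0.0591 -0.0535  0.0588] zmax [0.0217 0.0897]
top bar pts
[... 780 characters left out ...]
cloudmed [ 0.645  -0.0788  0.05  ] zmax [0.0438 0.0598]
black 53 [447.3208 210.0566] [ 0.5736 -0.3109  0.049 ] cloudmed [ 0.5667 -0.3054  0.054 ] zmax [0.0482 0.0671]
black 118 [222.2203 220.3475] [0.5507 0.1774 0.049 ] cloudmed [0.5486 0.1733 0.064 ] zmax [0.0266 0.0916]
black 29 [440.069  216.3103] [ 0.56   -0.2949  0.049 ] cloudmed [ 0.5611 -0.3012  0.0194] zmax [0.0122 0.0395]
black 183 [327.3989 240.612 ] [ 0.5071 -0.0522  0.049 ] cloudmed [ 0.5063 -0.0514  0.0494] zmax [0.0463 0.052 ]
black 367 [444.1063 269.4196] [ 0.4469 -0.2991  0.049 ] cloudmed [ 0.4468 -0.3058  0.0245] zmax [0.0138 0.0272]
top bar pts 27 [ 0.6777 -0.0897  0.1082] [ 0.665  -0.1153  0.0986] [ 0.6839 -0.0557  0.114 ]
```

```bash
cat >> h.py <<'E'
from scipy.spatial.transform import Rotation as Ro
np.set_printoptions(precision=4,suppress=True)
PIV=np.array([.507,-.0525]); PSI=np.deg2rad(-11.3)
def at(r,z,a=PSI): return np.array([PIV[0]+r*np.cos(a),PIV[1]+r*np.sin(a),z])
def tool(a=PSI,tilt=50):
    t=np.deg2rad(tilt); o=np.array([np.cos(a),np.sin(a),0]); y=np.array([-np.sin(a),np.cos(a),0])
    z=np.sin(t)*o-np.array([0,0,np.cos(t)]); return Ro.from_matrix(np.c_[np.cross(y,z),y,z]),z
def turn(Rc,Rt): return np.rad2deg((Rt*Rc.inv()).as_rotvec())
E
python3 - <<'E'
from h import *
from cell import arm
d=load('top');s=load('scene')
for nm,a,b in(('orange',(364,167),(291,313)),('white',(321,157),(324,277))): print(nm,onz(d,*a,.018),onz(s,*b,.018),'exp',at(.189,.018,PSI+(-1 if nm=='orange' else 1)*.262))
print('scene pivot',onz(s,240,231,.049))
for n,x in(('t',d),('s',s)):
    P=cloud(x);hsv=cv2.cvtColor(x['img'],cv2.COLOR_RGB2HSV);q=P[(hsv[...,0]>105)&(hsv[...,0]<125)&(hsv[...,1]>110)]
    q=q[np.linalg.norm(q[:,:2]-PIV,axis=1)<.15]; print(n,cv2.fitLine(q[:,:2].astype(np.float32),cv2.DIST_HUBER,0,.01,.01).ravel(),len(q))
o=arm.observe();R,z=tool();p=at(.164,.084)+.022*z
print('final',p,'pre',p-.1*z,'z',z,'turn',turn(Ro.from_rotvec(o['ee_rot']),R),'delta pre cm',100*(p-.1*z-o['position']))
E
```

```text
orange [ 0.6747 -0.1385  0.018 ] [ 0.6789 -0.1377  0.018 ] exp [ 0.6764 -0.1363  0.018 ]
white [ 0.6983 -0.0411  0.018 ] [ 0.6975 -0.0407  0.018 ] exp [ 0.6956 -0.0403  0.018 ]
scene pivot [ 0.5091 -0.0557  0.049 ]
t [ 0.9803 -0.1977  0.4988 -0.0539] 1803
s [ 0.9802 -0.1981  0.5173 -0.0586] 1654
final [ 0.6843 -0.0879  0.0699] pre [ 0.6092 -0.0729  0.1341] z [ 0.7512 -0.1501 -0.6428] turn [-10.3012 -48.9207   1.3012] delta pre cm [ 47.2398 -68.2301  -9.1893]
```

Call:
jog_arm(rows=[[[3,-4,2],[0,0,0],0],[[6.3,-9,4],[0,0,0],0],[[9.5,-13.5,5],[0,0,0],0],[[12.6,-18,6],[0,0,0],0],[[15.8,-22.5,6],[0,0,0],0],[[19,-27,6],[0,0,0],0],[[22,-31.5,6],[0,0,0],0],[[25,-36,6],[0,0,0],0]], newtons=20)

```text
clock: 1.1
position: [0.3875, 0.2481, 0.2867]
ee_rot: [-0.346, -3.122, -0.0]
force: [0.3, 1.3, 0.5]
width: 0.178
gripper_force: 0.0
```

Call:
jog_arm(rows=[[[3,-4.5,0],[-1.7,-8.2,0.2],0],[[6,-9,0],[-3.4,-16.3,0.4],0],[[9,-13.5,0],[-5.2,-24.5,0.6],0],[[12,-18,0],[-6.9,-32.6,0.9],0],[[14,-22,0],[-8.6,-40.8,1.1],0],[[16,-26,0],[-10.3,-48.9,1.3],0],[[18,-29.5,0],[-10.3,-48.9,1.3],0],[[18,-32,0],[-10.3,-48.9,1.3],0]])

```text
clock: 2.1
position: [0.5674, -0.0677, 0.2872]
ee_rot: [0.22, 2.26, -0.102]
force: [2.3, -1.1, 1.2]
width: -0.001
gripper_force: 0.0
```

```bash
cat > st.py <<'E'
from h import *
from cell import arm
PIV[1]=-.054
def status(a=PSI,tilt=50):
    o=arm.observe();R,z=tool(a,tilt);p=at(.164,.084,a)+.022*z
    print('t',o['clock'],'pos',o['position'],'F',o['force'],'w',o['width'],'joints',o['joints'])
    print('to final cm',100*(p-o['position']),'to pre cm',100*(p-.1*z-o['position']),'turn',turn(Ro.from_rotvec(o['ee_rot']),R))
E
python3 -c "
from st import *
status();d=arm.get_image('wrist');print(d['mount']);cv2.imwrite('pics/w1.png',d['img'][:,:,::-1])"
```

```text
t 2.1 pos [ 0.5674 -0.0677  0.2872] F [ 2.3331 -1.073   1.1947] w -0.0013054894085281741 joints [-0.5807 -0.066   0.4303  2.4185  1.7948  0.2873 -0.4397]
to final cm [ 11.691   -2.1742 -21.7327] to pre cm [  4.179   -0.6732 -15.3048] turn [-0.0481  0.0187 -0.1849]
[[ 0.0002 -0.9683 -0.2497  0.067 ]
 [ 1.      0.0001  0.0002  0.0004]
 [-0.0002 -0.2497  0.9683 -0.1587]
 [ 0.      0.      0.      1.    ]]
```

View pics/w1.png

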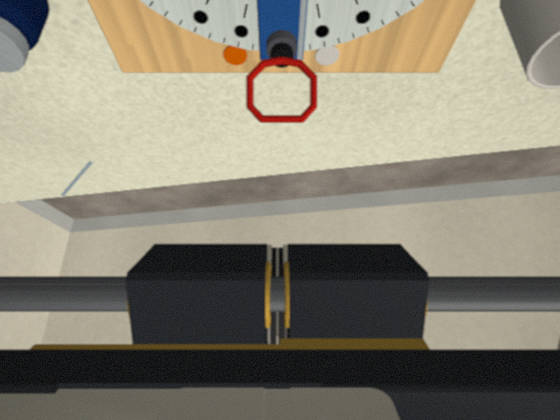

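The wrist view shows the red loop (centre about (282,90)) in line with the finger pads at column 278. Two dark blocks span columns 130–425, and their size matters for fitting the loop, so I'll measure them in depth.

```bash
python3 - <<'E'
from st import *
d=arm.get_image('wrist');z=d['depth'];M=d['mount'];print(d['fx'],d['cx'],d['cy'])
def tl(u,v): 
    q=z[v,u];return (M@np.array([(u-d['cx'])/d['fx']*q,(v-d['cy'])/d['fy']*q,q,1]))[:3]*1000
for v in(247,255,268,275,290,310,330,345,380):
    print(v,[tuple(tl(u,v).round().astype(int)) for u in(135,160,200,250,269,278,287,300,400,420)])
E
```

```text
371.40624350691843 276.94113558766423 211.4781817473526
247 [(np.int64(-772), np.int64(-936), np.int64(2156)), (np.int64(36), np.int64(-28), np.int64(-73)), (np.int64(36), np.int64(-18), np.int64(-74)), (np.int64(36), np.int64(-6), np.int64(-74)), (np.int64(11), np.int64(-3), np.int64(-5)), (np.int64(-703), np.int64(7), np.int64(1964)), (np.int64(36), np.int64(3), np.int64(-74)), (np.int64(36), np.int64(6), np.int64(-74)), (np.int64(36), np.int64(30), np.int64(-74)), (np.int64(-648), np.int64(805), np.int64(1814))]
255 [(np.int64(-811), np.int64(-922), np.int64(2110)), (np.int64(36), np.int64(-26), np.int64(-79)), (np.int64(36), np.int64(-17), np.int64(-79)), (np.int64(37), np.int64(-6), np.int64(-80)), (np.int64(11), np.int64(-3), np.int64(-15)), (np.int64(10), np.int64(1), np.int64(-10)), (np.int64(34), np.int64(3), np.int64(-74)), (np.int64(36), np.int64(6), np.int64(-79)), (np.int64(36), np.int64(29), np.int64(-79)), (np.int64(-682), np.int64(795), np.int64(1778))]
268 [(np.int64(36), np.int64(-29), np.int64(-86)), (np.int64(36), np.int64(-24), np.int64(-87)), (np.int64(36), np.i
[... 2378 characters left out ...]
.int64(-92)), (np.int64(22), np.int64(1), np.int64(-92)), (np.int64(22), np.int64(2), np.int64(-93)), (np.int64(22), np.int64(5), np.int64(-93)), (np.int64(22), np.int64(25), np.int64(-93)), (np.int64(22), np.int64(30), np.int64(-92))]
380 [(np.int64(25), np.int64(-23), np.int64(-107)), (np.int64(26), np.int64(-18), np.int64(-108)), (np.int64(25), np.int64(-12), np.int64(-106)), (np.int64(26), np.int64(-4), np.int64(-108)), (np.int64(26), np.int64(-1), np.int64(-107)), (np.int64(25), np.int64(1), np.int64(-107)), (np.int64(26), np.int64(2), np.int64(-108)), (np.int64(27), np.int64(4), np.int64(-109)), (np.int64(26), np.int64(20), np.int64(-108)), (np.int64(26), np.int64(23), np.int64(-108))]
```

```bash
cat >> st.py <<'E'
def wristloop(show=None):
    o=arm.observe();d=arm.get_image('wrist');M=d['mount'];hsv=cv2.cvtColor(d['img'],cv2.COLOR_RGB2HSV)
    m=((hsv[...,0]<6)|(hsv[...,0]>172))&(hsv[...,1]>170)&(hsv[...,2]>60)
    b=max(blobs(m),key=lambda t:t[0])[2];v,u=np.nonzero(b);q=d['depth'][b]
    c=np.c_[(u-d['cx'])/d['fx']*q,(v-d['cy'])/d['fy']*q,q]; c=c[(q>.05)&(q<.5)]
    t=c@M[:3,:3].T+M[:3,3]; w=Ro.from_rotvec(o['ee_rot']).apply(t)+o['position']
    if show: cv2.imwrite(show,d['img'][:,:,::-1])
    print('loop tool mm min',1e3*np.percentile(t,2,axis=0),'max',1e3*np.percentile(t,98,axis=0),'mid',500*(np.percentile(t,2,axis=0)+np.percentile(t,98,axis=0)))
    tp=w[w[:,2]>np.percentile(w[:,2],98)-.005]; print('bar world',(tp.min(0)+tp.max(0))/2,'zmax',w[:,2].max(), 'whole mid',(w.min(0)+w.max(0))/2)
E
python3 -c "
from st import *
wristloop()"
```

```text
loop tool mm min [ 61.275  -19.973  198.9909] max [118.0327  42.4241 211.4567] mid [ 89.6538  11.2256 205.2238]
bar world [ 0.6769 -0.0848  0.1086] zmax 0.11134980253774918 whole mid [ 0.6662 -0.0823  0.0846]
```

Call:
jog_arm(rows=[[[1.4,-0.2,-5],[0,0,0],0],[[2.8,-0.4,-10],[0,0,0],0],[[4.2,-0.5,-15.3],[0,0,0],0],[[4.2,-0.5,-15.3],[0,0,0],0]])

```text
clock: 2.75
position: [0.605, -0.0769, 0.1738]
ee_rot: [0.222, 2.25, -0.113]
force: [1.5, -0.1, 1.6]
width: 0.002
gripper_force: 0.0
```

```bash
python3 -c "
from st import *
status();wristloop('pics/w2.png')"
```

```text
t 2.75 pos [ 0.605  -0.0769  0.1738] F [ 1.4811 -0.1039  1.581 ] w 0.001988746928410997 joints [-0.364   0.3013  0.3175  2.4858  2.8428  0.5036 -1.5414]
to final cm [  7.9361  -1.249  -10.3925] to pre cm [ 0.4242  0.252  -3.9646] turn [0.4313 0.5222 0.1336]
loop tool mm min [  2.0259 -24.0164  96.9286] max [ 58.1982  38.8696 108.0146] mid [ 30.1121   7.4266 102.4716]
bar world [ 0.6768 -0.0844  0.1079] zmax 0.11066804841822403 whole mid [ 0.666  -0.0824  0.0844]
```

View pics/w2.png

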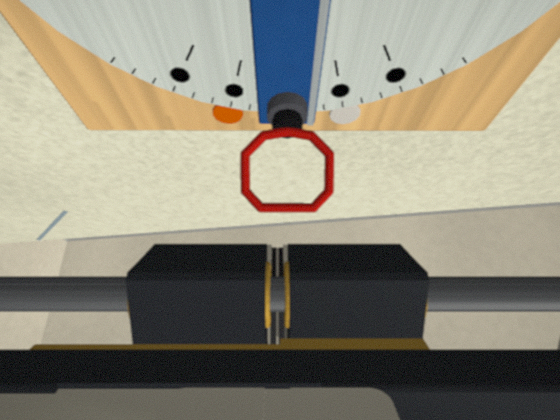

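The wrist view shows the loop ring spanning columns 241–334 (centre 287,170), in line with the arm. By this view the loop sits about 4 mm further +y than my model, so I'll shift the target by 2.5 mm.

Call:
jog_arm(rows=[[[0.2,0.2,-2],[0.2,0.2,0.1],0],[[0.4,0.5,-4],[0.4,0.5,0.1],0],[[0.4,0.5,-4],[0.4,0.5,0.1],0],[[0.4,0.5,-4],[0.4,0.5,0.1],0]])

```text
clock: 3.3
position: [0.6072, -0.0743, 0.1342]
ee_rot: [0.225, 2.262, -0.112]
force: [-0.3, -0.2, 0.2]
width: 0.007
gripper_force: 0.0
```

```bash
sed -i 's/^PIV\[1\]=-.054/PIV[1]=-.0515/' st.py; python3 -c "
from st import *
status();wristloop()"
```

```text
t 3.3 pos [ 0.6072 -0.0743  0.1342] F [-0.2896 -0.1756  0.2236] w 0.006544210808363887 joints [-0.3157  0.4083  0.2612  2.5002  2.8859  0.607  -1.6137]
to final cm [ 7.7139 -1.2645 -6.4366] to pre cm [ 0.202   0.2366 -0.0087] turn [ 0.2744 -0.1718  0.1942]
loop tool mm min [-13.4953 -27.6792  73.1209] max [28.2139 35.9667 81.9378] mid [ 7.3593  4.1438 77.5293]
bar world [ 0.6036 -0.0802  0.1226] zmax 0.15306278985117083 whole mid [ 0.6036 -0.0802  0.1059]
```

Call:
jog_arm(rows=[[[0.2,0.25,0],[0.2,-0.2,0.2],0],[[1.2,0.05,-0.85],[0.2,-0.2,0.2],0],[[2.2,-0.15,-1.7],[0.2,-0.2,0.2],0],[[3.2,-0.35,-2.55],[0.2,-0.2,0.2],0],[[4.2,-0.55,-3.4],[0.2,-0.2,0.2],0],[[5.0,-0.7,-4.1],[0.2,-0.2,0.2],0]])

```text
clock: 4.1
position: [0.6575, -0.0817, 0.0909]
ee_rot: [0.223, 2.261, -0.105]
force: [0.1, -0.1, -0.1]
width: 0.0
gripper_force: 0.0
```

```bash
python3 -c "
from st import *
status();wristloop('pics/w3.png')"
```

```text
t 4.1 pos [ 0.6575 -0.0817  0.0909] F [ 0.1305 -0.1054 -0.1179] w 0.0003037621054189214 joints [-0.2393  0.5593  0.2206  2.4043  2.9567  0.6618 -1.674 ]
to final cm [ 2.6807 -0.5225 -2.1087] to pre cm [-4.8312  0.9785  4.3191] turn [ 0.0416 -0.0821  0.0019]
loop tool mm min [  8.148  -29.3645  10.2658] max [27.924  31.7153 15.5578] mid [18.036   1.1754 12.9118]
bar world [ 0.6226 -0.0812  0.0913] zmax 0.1098262872578327 whole mid [ 0.6226 -0.0812  0.0841]
```

View pics/w3.png

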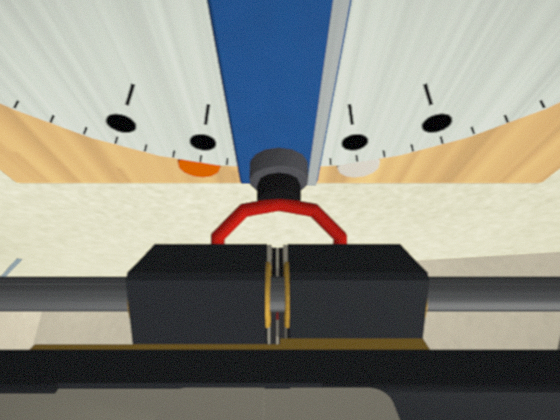

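The ring's lower rim is around row 205, centred on column 279, and the fingers point centrally into the opening with no force. I'll go on inserting.

Call:
jog_arm(rows=[[[0.7,-0.05,-0.55],[0,0,0],0],[[1.4,-0.2,-1.1],[0,0,0],0],[[2.1,-0.35,-1.65],[0,0,0],0],[[2.7,-0.45,-2.1],[0,0,0],0],[[2.7,-0.45,-2.1],[0,0,0],0]])

```text
clock: 4.78
position: [0.6843, -0.086, 0.0706]
ee_rot: [0.223, 2.261, -0.105]
force: [-0.3, 0.2, -0.6]
width: 0.007
gripper_force: 0.0
```

Call:
jog_arm(rows=[[[0,0,0.5],[0,0,0],0],[[0,0,1.0],[0,0,0],0],[[0,0,1.2],[0,0,0],0],[[0,0,1.2],[0,0,0],0]])

```text
clock: 5.28
position: [0.684, -0.0858, 0.0834]
ee_rot: [0.223, 2.26, -0.105]
force: [-0.1, -0.3, -0.1]
width: 0.003
gripper_force: 0.0
```

```bash
python3 -c "
from st import *
status()
d=arm.get_image('scene');cv2.imwrite('pics/s2.png',cv2.resize(d['img'][180:340,200:400,::-1],None,fx=3.5,fy=3.5))"
```

```text
t 5.275 pos [ 0.684  -0.0858  0.0834] F [-0.1319 -0.3128 -0.067 ] w 0.002928164020703831 joints [-0.2212  0.5934  0.2183  2.3447  2.9722  0.6379 -1.6798]
to final cm [ 0.0336 -0.1096 -1.3548] to pre cm [-7.4783  1.3914  5.073 ] turn [ 0.0227 -0.0143 -0.0132]
```

View pics/s2.png

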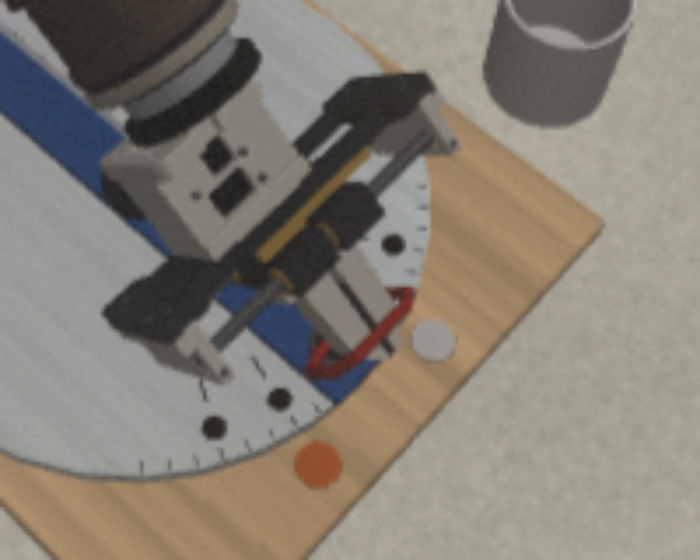

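The crop shows both closed fingertips through the red loop, under its top bar (around (370,330)). I'll lift slowly.

Call:
jog_arm(rows=[[[0,0,0.3],[0,0,0],0],[[0,0,0.6],[0,0,0],0],[[0,0,0.8],[0,0,0],0],[[0,0,0.8],[0,0,0],0]])

```text
clock: 5.82
position: [0.6831, -0.0858, 0.0903]
ee_rot: [0.223, 2.263, -0.105]
force: [-2.2, 0.3, -3.6]
width: 0.006
gripper_force: 2.2
```

Call:
jog_arm(rows=[[[0,0,0.3],[0,0,0],0],[[0,0,0.6],[0,0,0],0],[[0,0,0.9],[0,0,0],0],[[0,0,1.2],[0,0,0],0],[[0,0,1.5],[0,0,0],0],[[0,0,1.6],[0,0,0],0],[[0,0,1.6],[0,0,0],0]])

```text
clock: 6.7
position: [0.6833, -0.0859, 0.1066]
ee_rot: [0.223, 2.262, -0.105]
force: [-5.1, 0.8, -6.1]
width: 0.005
gripper_force: 4.0
```

```bash
cat >> st.py <<'E'
def redtop():
    for n in('scene','top'):
        d=arm.get_image(n);hsv=cv2.cvtColor(d['img'],cv2.COLOR_RGB2HSV);P=cloud(d)
        m=((hsv[...,0]<6)|(hsv[...,0]>172))&(hsv[...,1]>140)&(hsv[...,2]>45)
        q=P[m];q=q[(np.linalg.norm(q[:,:2]-PIV,axis=1)<.24)&(q[:,2]>.05)&(q[:,2]<.15)&(q[:,0]>.6)]
        if len(q)<5: print(n,'few');continue
        zt=np.percentile(q[:,2],95);t=q[q[:,2]>zt-.006];e=(t.min(0)+t.max(0))/2
        print(n,len(t),'ztop',zt,'bar',e,'ang',np.rad2deg(np.arctan2(e[1]-PIV[1],e[0]-PIV[0])))
E
python3 -c "
from st import *
status();redtop()"
```

```text
t 6.7 pos [ 0.6833 -0.0859  0.1066] F [-5.1485  0.7846 -6.1082] w 0.004642271856103515 joints [-0.2363  0.5363  0.2364  2.338   2.9638  0.5728 -1.6605]
to final cm [ 0.1023 -0.1085 -3.6736] to pre cm [-7.4096  1.3925  2.7543] turn [ 0.0258 -0.1217 -0.0116]
scene 73 ztop 0.13082014631956052 bar [ 0.6805 -0.0876  0.1283] ang -11.758402711658372
top 37 ztop 0.13171475408330177 bar [ 0.6783 -0.0858  0.1294] ang -11.339640518397532
```

Pin is up about 19 mm, clear of the hole and below the stop. Next I'll swing the arm −15° about the pivot.

Call:
jog_arm(rows=[[[-0.17,-0.77,-0.1],[0,0,-2.5],0],[[-0.36,-1.52,-0.2],[0,0,-5],0],[[-0.6,-2.27,-0.2],[0,0,-7.5],0],[[-0.87,-3.01,-0.2],[0,0,-10],0],[[-1.16,-3.73,-0.2],[0,0,-12.5],0],[[-1.49,-4.44,-0.2],[0,0,-15],0],[[-1.49,-4.44,-0.2],[0,0,-15],0]])

```text
clock: 7.68
position: [0.6688, -0.1294, 0.1046]
ee_rot: [0.518, 2.223, -0.242]
force: [-5.2, 2.0, -6.2]
width: 0.002
gripper_force: 4.0
```

```bash
cat >> st.py <<'E'
def blue():
    for n in('scene','top'):
        d=arm.get_image(n);hsv=cv2.cvtColor(d['img'],cv2.COLOR_RGB2HSV);P=cloud(d)
        q=P[(hsv[...,0]>105)&(hsv[...,0]<125)&(hsv[...,1]>110)]
        q=q[(np.linalg.norm(q[:,:2]-PIV,axis=1)<.18)&(q[:,2]<.045)]
        l=cv2.fitLine(q[:,:2].astype(np.float32),cv2.DIST_HUBER,0,.01,.01).ravel();print(n,len(q),'blue line deg',np.rad2deg(np.arctan(l[1]/l[0])))
E
python3 -c "
from st import *
status(PSI-.262);redtop();blue()
d=arm.get_image('scene');cv2.imwrite('pics/s3.png',cv2.resize(d['img'][180:340,200:400,::-1],None,fx=3.5,fy=3.5))"
```

```text
t 7.675 pos [ 0.6688 -0.1294  0.1046] F [-5.196   1.9615 -6.2018] w 0.0017815033563505372 joints [-0.4171  0.569   0.3977  2.3298  2.6258  0.5255 -1.6337]
to final cm [ 0.0294 -0.2252 -3.4712] to pre cm [-6.8374  3.1703  2.9567] turn [-0.0145 -0.1088 -0.0531]
scene 77 ztop 0.12806060176053705 bar [ 0.6657 -0.1292  0.1258] ang -26.10056818184111
top 50 ztop 0.13003795363222626 bar [ 0.6635 -0.129   0.1284] ang -26.342884208272586
scene 734 blue line deg -26.498209Traceback (most recent call last):
  File "<string>", line 3, in <module>
    status(PSI-.262);redtop();blue()
                              ~~~~^^
  File "st.py", line 30, in blue
    l=cv2.fitLine(q[:,:2].astype(np.float32),cv2.DIST_HUBER,0,.01,.01).ravel();print(n,len(q),'blue line deg',np.rad2deg(np.arctan(l[1]/l[0])))
      ~~~~~~~~~~~^^^^^^^^^^^^^^^^^^^^^^^^^^^^^^^^^^^^^^^^^^^^^^^^^^^^^
cv2.error: OpenCV(4.12.0) /io/opencv/modules/imgproc/src/linefit.cpp:50: error: (-215:Assertion failed) count > 0 in function 'fitLine2D_wods'
```

Both views put the arm at about −26.3°, right at the target hole. Now I'll lower the pin.

Call:
jog_arm(rows=[[[0,0,-0.4],[0,0,0],0],[[0,0,-0.8],[0,0,0],0],[[0,0,-1.2],[0,0,0],0],[[0,0,-1.6],[0,0,0],0],[[0,0,-2.0],[0,0,0],0],[[0,0,-2.4],[0,0,0],0],[[0,0,-2.6],[0,0,0],0],[[0,0,-2.6],[0,0,0],0]])

```text
clock: 8.88
position: [0.6697, -0.1305, 0.0794]
ee_rot: [0.519, 2.22, -0.242]
force: [0.4, 0.1, 0.6]
width: 0.004
gripper_force: 0.0
```

```bash
python3 -c "
from st import *
status(PSI-.262);redtop()
d=arm.get_image('scene');cv2.imwrite('pics/s3.png',cv2.resize(d['img'][180:340,200:400,::-1],None,fx=3.5,fy=3.5))"
```

```text
t 8.875 pos [ 0.6697 -0.1305  0.0794] F [0.3678 0.073  0.5796] w 0.0037989123534899324 joints [-0.3814  0.6273  0.3544  2.3348  2.6532  0.5901 -1.6806]
to final cm [-0.0544 -0.1185 -0.9506] to pre cm [-6.9212  3.277   5.4772] turn [ 0.0282  0.019  -0.0135]
scene 72 ztop 0.11041309336555091 bar [ 0.6653 -0.1292  0.1087] ang -26.13638120728967
top 51 ztop 0.11189529360362635 bar [ 0.664  -0.1278  0.11  ] ang -25.931535163154397
```

View pics/s3.png

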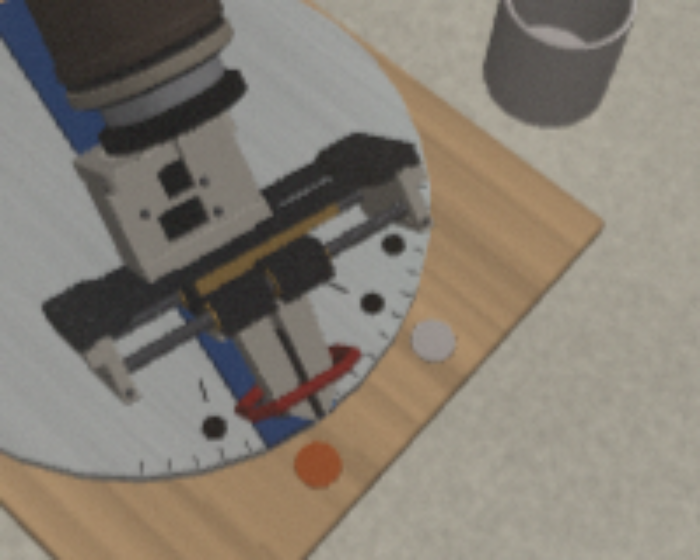

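The pin is home: loop top back at 111 mm and no force, with the arm pointing at the orange dot (318,463 in the crop). I'll retract along the finger axis.

Call:
jog_arm(rows=[[[0,-0.1,-0.5],[0,0,0],0],[[0,-0.1,-0.8],[0,0,0],0],[[-0.7,0.25,-0.15],[0,0,0],0],[[-1.7,0.75,0.8],[0,0,0],0],[[-2.7,1.25,1.75],[0,0,0],0],[[-3.7,1.75,2.65],[0,0,0],0],[[-4.7,2.25,3.6],[0,0,0],0],[[-5.7,2.75,4.55],[0,0,0],0]])

```text
clock: 10.02
position: [0.6113, -0.1023, 0.1251]
ee_rot: [0.518, 2.222, -0.242]
force: [1.0, 0.3, 0.6]
width: 0.004
gripper_force: 0.0
```

Call:
jog_arm(rows=[[[-1.4,0.7,1.3],[0,0,0],0],[[-2.8,1.4,2.6],[0,0,0],0],[[-4,2,5],[0,0,0],0],[[-5,2.5,9],[0,0,0],0],[[-5,2.5,13],[0,0,0],0],[[-5,2.5,15],[0,0,0],0],[[-5,2.5,15],[0,0,0],0],[[-5,2.5,15],[0,0,0],0]])

```text
clock: 11.02
position: [0.5617, -0.077, 0.2743]
ee_rot: [0.519, 2.222, -0.238]
force: [0.7, -0.4, -0.8]
width: 0.007
gripper_force: 0.0
```

```bash
python3 -c "
from st import *
status(PSI-.262);redtop()
d=arm.get_image('scene');cv2.imwrite('pics/s4.png',d['img'][:,:,::-1])"
```

```text
t 11.025 pos [ 0.5617 -0.077   0.2743] F [ 0.677  -0.3689 -0.8065] w 0.007173870187273898 joints [-1.2287 -0.0278  0.9344  2.4203  1.5491  0.5654 -0.5008]
to final cm [ 10.7369  -5.463  -20.443 ] to pre cm [  3.87    -2.0675 -14.0151] turn [-0.1704 -0.0481 -0.0879]
scene 68 ztop 0.11028310743392628 bar [ 0.6663 -0.1288  0.1078] ang -25.887772757546283
top 52 ztop 0.11164853240879688 bar [ 0.6635 -0.128   0.1095] ang -26.03764100077372
```

View pics/s4.png

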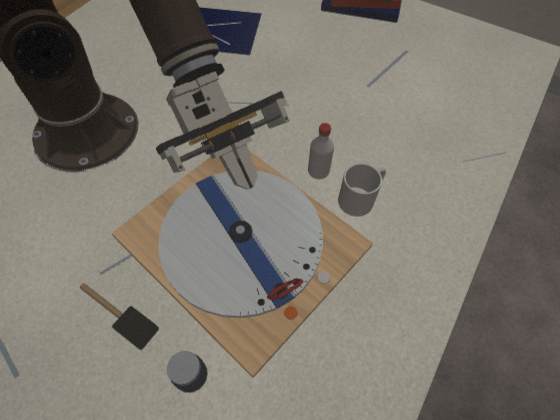

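The blue arm points at the orange dot (291,313), the loop is at (285,290), and the gripper is well clear. The mug, glue bottle, jar and brush sit at the same pixels as before, so I'll hand in.

```bash
python3 -c "
from cell import arm
print(arm.sign_off())"
```

```text
the job is handed in; nothing more can be done
None
```

I handed the job in at about 11 s on the clock: the pin is down in the hole beside the orange dot (loop top back at its pin-down height, arm near −26°), the gripper is clear, and the four bystanders look unmoved; sign-off returned no verdict.

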